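Move the water-test bottles from the storage stand to the carry caddy in the same order

TASK

The four water-test bottles stand in the grey storage stand in the order in which they are used. Put them into the four bays of the empty white carry caddy, one to a bay and in the same left-to-right order as they stand now, left and right as seen from the robot looking ahead. Keep the bottles upright and set each one down gently on the floor of its bay.

Things in the scene. Friction and masses are not known exactly. Their poses are not given: they have to be found in the camera images.
- dropper: small white plastic dropper bottle with a paper band and a narrow pointed cap: body 30 mm diameter, straight up to 56 mm, 80 mm tall over all, about 45 g. Origin: centre of its underside; z up through the cap. Rigid; grip it by the straight body.
- jar: squat white plastic jar with a wide black screw lid: body 44 mm diameter and 40 mm high, lid 46 mm diameter (47 mm over its ribs) from 40 to 58 mm, the top; about 80 g. Origin: centre of its underside; z up. The lid is tight and may be gripped.
- square: square white plastic bottle, 38 x 38 mm body 66 mm high with a round black cap 27 mm in diameter, 88 mm tall over all, about 100 g. Origin: centre of its underside; x and y square to its flat sides, standing within 0.15 rad of square with its cell; z up.
- tall: tall slim white plastic bottle with a flat white cap: body 34 mm diameter, straight up to 74 mm, cap 30 mm diameter, 100 mm tall over all, about 85 g. Origin: centre of its underside; z up.
- cell_dropper: fixed grey cell of the storage stand's row of four, where the dropper bottle starts: open box 70 x 70 mm, walls 3 mm, rim 22 mm above its underside, floor 4 mm. Origin: centre of its underside, 6 mm above the table; y along the row towards the robot's left (within 0.3 rad), x across it away from the robot, z up. Cells are identical, 70 mm apart; their order changes from start to start.
- cell_jar: fixed grey cell of the storage stand's row of four, where the squat jar starts: open box 70 x 70 mm, walls 3 mm, rim 22 mm above its underside, floor 4 mm. Origin: centre of its underside, 6 mm above the table; y along the row towards the robot's left (within 0.3 rad), x across it away from the robot, z up. Cells are identical, 70 mm apart; their order changes from start to start.
- cell_square: fixed grey cell of the storage stand's row of four, where the square bottle starts: open box 70 x 70 mm, walls 3 mm, rim 22 mm above its underside, floor 4 mm. Origin: centre of its underside, 6 mm above the table; y along the row towards the robot's left (within 0.3 rad), x across it away from the robot, z up. Cells are identical, 70 mm apart; their order changes from start to start.
- cell_tall: fixed grey cell of the storage stand's row of four, where the tall bottle starts: open box 70 x 70 mm, walls 3 mm, rim 22 mm above its underside, floor 4 mm. Origin: centre of its underside, 6 mm above the table; y along the row towards the robot's left (within 0.3 rad), x across it away from the robot, z up. Cells are identical, 70 mm apart; their order changes from start to start.
- caddy: fixed white tray 70 mm (x) by 283 mm (y), left or right of the storage stand, a wire handle folded flat behind it. Walls and 3 dividers 3 mm thick, 22 mm high, floor 4 mm: a row of four empty bays 64 x 67 mm. Origin: centre of its underside; y along the row to the robot's left (within 0.3 rad), x away from the robot, z up. Bay centres at x = 0, y = +105, +35, -35, -105 mm, left to right.
- storage: the storage stand's fixed wooden plank, 84 mm (x) by 302 mm (y), 6 mm thick, left or right of the caddy, carrying the row of four grey cells at y = +105, +35, -35 and -105 mm; low end stops beyond them. Origin: centre of its underside, on the table; axes as its cells'. A small loose glass beaker, 42 mm across and 60 mm tall, stands on the table between the stand and the caddy.
Not all that is in view belongs to the job. What is shaped like the jar but red is not meant.

How it is judged:
At the end, for the whole second after the job is handed in: All four bottles stand upright (0.12 rad), released and at rest on the floors of the caddy's bays (underside 1 to 8 mm up), each within 20 mm of its bay's centre along and across the row, in the left-to-right order of the storage cells they came from (((y of cell_dropper in the frame of storage between 0.085 and 0.125 m and y of dropper in the frame of caddy between 0.085 and 0.125 m) or (y of cell_dropper in the frame of storage between 0.015 and 0.055 m and y of dropper in the frame of caddy between 0.015 and 0.055 m) or (y of cell_dropper in the frame of storage between -0.055 and -0.015 m and y of dropper in the frame of caddy between -0.055 and -0.015 m) or (y of cell_dropper in the frame of storage between -0.125 and -0.085 m and y of dropper in the frame of caddy between -0.125 and -0.085 m)) and x of dropper in the frame of caddy between -0.02 and 0.02 m and z of dropper in the frame of caddy between 0.001 and 0.008 m and angle between each of dropper, jar, square, tall's own z axis and vertical below 0.12 rad and linear speed of each of dropper, jar, square, tall below 0.02 m/s and angular speed of each of dropper, jar, square, tall below 0.2 rad/s and ((y of cell_jar in the frame of storage between 0.085 and 0.125 m and y of jar in the frame of caddy between 0.085 and 0.125 m) or (y of cell_jar in the frame of storage between 0.015 and 0.055 m and y of jar in the frame of caddy between 0.015 and 0.055 m) or (y of cell_jar in the frame of storage between -0.055 and -0.015 m and y of jar in the frame of caddy between -0.055 and -0.015 m) or (y of cell_jar in the frame of storage between -0.125 and -0.085 m and y of jar in the frame of caddy between -0.125 and -0.085 m)) and x of jar in the frame of caddy between -0.02 and 0.02 m and z of jar in the frame of caddy between 0.001 and 0.008 m and ((y of cell_square in the frame of storage between 0.085 and 0.125 m and y of square in the frame of caddy between 0.085 and 0.125 m) or (y of cell_square in the frame of storage between 0.015 and 0.055 m and y of square in the frame of caddy between 0.015 and 0.055 m) or (y of cell_square in the frame of storage between -0.055 and -0.015 m and y of square in the frame of caddy between -0.055 and -0.015 m) or (y of cell_square in the frame of storage between -0.125 and -0.085 m and y of square in the frame of caddy between -0.125 and -0.085 m)) and x of square in the frame of caddy between -0.02 and 0.02 m and z of square in the frame of caddy between 0.001 and 0.008 m and ((y of cell_tall in the frame of storage between 0.085 and 0.125 m and y of tall in the frame of caddy between 0.085 and 0.125 m) or (y of cell_tall in the frame of storage between 0.015 and 0.055 m and y of tall in the frame of caddy between 0.015 and 0.055 m) or (y of cell_tall in the frame of storage between -0.055 and -0.015 m and y of tall in the frame of caddy between -0.055 and -0.015 m) or (y of cell_tall in the frame of storage between -0.125 and -0.085 m and y of tall in the frame of caddy between -0.125 and -0.085 m)) and x of tall in the frame of caddy between -0.02 and 0.02 m and z of tall in the frame of caddy between 0.001 and 0.008 m); the robot touches nothing.
It fails at once if a bottle is tipped by more than 0.6 rad (angle between any of dropper, jar, square, tall's own z axis and vertical above 0.6 rad).
It fails at once if a bottle is dropped or thrown down into the caddy (moving over 0.6 m/s within 18 mm of the bays' floor: a fall of about 3 cm) ((linear speed of dropper above 0.6 m/s and z of dropper in the frame of caddy below 0.022 m and x of dropper in the frame of caddy between -0.035 and 0.035 m and y of dropper in the frame of caddy between -0.14 and 0.14 m) or (linear speed of jar above 0.6 m/s and z of jar in the frame of caddy below 0.022 m and x of jar in the frame of caddy between -0.035 and 0.035 m and y of jar in the frame of caddy between -0.14 and 0.14 m) or (linear speed of square above 0.6 m/s and z of square in the frame of caddy below 0.022 m and x of square in the frame of caddy between -0.035 and 0.035 m and y of square in the frame of caddy between -0.14 and 0.14 m) or (linear speed of tall above 0.6 m/s and z of tall in the frame of caddy below 0.022 m and x of tall in the frame of caddy between -0.035 and 0.035 m and y of tall in the frame of caddy between -0.14 and 0.14 m)).
It also fails if it takes over 118 s, if anything falls off the work surface, if the arm or the gripper's body presses on something with over 40 N, if the wrist force passes 120 N, or if a joint passes its speed limit or range.

ROBOT

A 7-joint arm with a two-finger parallel gripper is mounted at the origin on the work surface. World frame = base frame: x ahead of the robot, y to its left, z up, the work surface at z = 0. Lengths are in m, angles in rad, forces in N, time in s.
With the tool pointing down it reaches from about 0.425 to 0.95 m from the base axis. Payload 16.7 kg.
Tool frame: the origin (TCP) lies at the very end of the fingers, on their centre line; the grasp point (between the pads) lies 19 mm behind it (env.grasp_offset is the distance from the TCP to the grasp point, in m); x points along the fingers, z is the direction in which the jaws open and shut, and the axes are right-handed (so a half turn about x gives the same grasp; the last joint's range is limited). The gripper opens to 94 mm and grips with 3 to 60 N. Pads are 16 mm wide; open, the fingers measure 119 mm over their backs; the gripper's body (75 mm by 177 mm) begins 78 mm behind the grasp point.
Start: joints at [-1.262, 0.426, 0.074, 1.606, -0.034, 1.111, -0.067], TCP at [0.298, 0.605, 0.205] pointing down, gripper open.
Joint ranges: [-2.85, 2.85], [-0.5, 2.14], [-1.23, 1.37], [0.21, 2.46], [-1.02, 4.16], [0.16, 2.05], [-2.73, 2.73]. Speed limits (rad/s): [1.89, 1.89, 2.39, 2.39, 3.01, 3.01, 3.01].

INTERFACE

Orientations are given as a unit quaternion [w, x, y, z].
In Python, from rig import env gives the robot as it stands.
- The arm moves only by the tool servo_tool, never from a script. Its argument "targets" is one flat list of numbers, 7 for each row, row after row: the shift along the world's x, y, z in units of 25 mm (1.0 is 25 mm), then the turn, a rotation vector about the world's x, y, z in units of 5 degrees (1.0 is 5 degrees), then the closure, from 0 (fully open) to 1 (shut). In form: [dx, dy, dz, wx, wy, wz, hand, dx, dy, dz, wx, wy, wz, hand, ...]. A call has 1 to 20 rows; each row shifts and turns the commanded pose from where the row before left it; what a row does not reach is not made up. A row lasts 1/8 s, in which the tool goes at most 62.5 mm and 10.7 degrees, less where a joint would pass 70% of its speed; a pose out of reach is approached as far as the arm can. A call is refused whole if a number of a shift passes 1 or a number of a turn 1, either way. A call with a gripper value outside its range is refused whole. The fingers move at their own pace and stop on an object; "force" is the grip in N (left out, the last holds). Time passes only in rows, so rows that do not move let the fingers close. It gives the time, the measured TCP pose, the force and the opening at its end, in the units of the state.
- env.observe(): the state, without advancing time (a new reading comes with each control period).
- env.grab_frame(name): name is "scene" or "top"; returns (picture, depth): 400x640x3 uint8, blue, green, red; 400x640 float32, m along the optical axis (not along the pixel's ray), 0 where there is no reading.
- env.calibration(name): a dict with "camera_matrix" (3x3 intrinsics, pixels), "R" (3x3) and "t" (3): a world point X has camera coordinates R X + t. Camera axes: x right, y down, z forward; pixel columns grow to the right and rows downward; lengths in m; the calibration is good to about 2 mm. A picture is of the moment at which its call begins. calibration takes no time and is no camera call.
- env.job_done(): hands the job in, once; it reports no verdict.
Trained networks look in the newest picture that a camera, given by its name, has taken for a name from the list of things; names that differ only in an ending like _2 or _b are one class to them, and where a whole thing is asked for, a point or a joint stands for the part that bears it (a point fixed in the world has none). Each returns a list of dicts, best first, with "p" (0 to 1); they miss things now and then, are a little off and sometimes report something else, mostly with a low value. They report only what shows in the picture. A call takes as long as a camera call. They do not tell look-alikes from the thing itself.
- env.trace(camera, label): "region" (400x640 bool, what is visible of it) and "xy" ([column, row] in pixels, amid what is visible of it).
The state is a dict: "clock": time; "qpos": joint angles; "joint_velocities": joint speeds; "joint_efforts": joint torques, N m; "ee_pos": TCP position; "ee_rot": TCP orientation; "contact_force": force on the tool from outside, world axes, zero at the start; "ft_torque": the same for the moment, N m; "finger_gap": opening from 0.0 (shut) to 1.0 (fully open).
Only numpy, scipy, OpenCV 4.12 (cv2) and the standard library are available. Lean on these libraries where they do the work, as an engineer would, in place of code of your own. Each camera call takes 0.05 s, during which the arm holds its last target.

## Working session

There is one attempt and no reset: what is moved stays moved. The work goes in short steps, Python scripts to look and compute and a tool call to move; the robot and the scene stay as the last step left them, time stands still between calls to the robot, and variables do not carry over. Pictures are saved under pics/ and viewed, and the job is handed in when it is done.

Besides the shell and the picture viewer there is one more tool, called after "Call:" by a JSON object that holds its "api" and its "payload", one argument or row to a line. servo_tool: Moves the arm, as the interface text tells. Its arguments: {"type":"object","properties":{"targets":{"type":"array"},"force":{"type":"number"}},"required":["targets"]}

```bash
mkdir -p pics; ls; python3 - <<'E'
from rig import env
import cv2,numpy as np
s=env.observe(); print({k:np.round(v,3).tolist() for k,v in s.items()}, env.grasp_offset)
for n in("scene","top"):
    p,d=env.grab_frame(n); cv2.imwrite(f"pics/{n}0.png",p); np.save(f"pics/{n}0.npy",d)
    c=env.calibration(n); print(n,c, -c["R"].T@c["t"])
E
```

```text
pics
{'clock': 0.0, 'qpos': [-1.262, 0.427, 0.074, 1.607, -0.034, 1.111, -0.067], 'joint_velocities': [-0.0, 0.0, 0.001, 0.001, 0.0, -0.001, -0.001], 'joint_efforts': [0.001, -93.582, 3.667, -45.42, -0.049, 0.02, 0.0], 'ee_pos': [0.298, 0.605, 0.205], 'ee_rot': [0.6, -0.374, 0.601, 0.373], 'contact_force': [0.284, -0.181, 0.359], 'ft_torque': [0.02, -0.018, -0.038], 'finger_gap': 0.998} 0.0188
scene {'camera_matrix': array([[376.45460429,   0.        , 322.07746824],
       [  0.        , 376.45460429, 196.50345937],
       [  0.        ,   0.        ,   1.        ]]), 'R': array([[-0.25617547,  0.966549  , -0.01253616],
       [ 0.82670149,  0.21235234, -0.52102891],
       [-0.50093789, -0.14383849, -0.85344696]]), 't': array([ 0.10968264, -0.37921852,  1.14708347])} [0.91621609 0.13950905 0.78276609]
top {'camera_matrix': array([[491.71447615,   0.        , 312.51023227],
       [  0.        , 491.71447615, 197.96210775],
       [  0.        ,   0.        ,   1.        ]]), 'R': array([[-0.00157737, -0.99999066, -0.00402481],
       [-0.98523792,  0.00224306, -0.17117597],
       [ 0.1711834 ,  0.00369539, -0.98523225]]), 't': array([1.13817308e-03, 4.53097709e-01, 1.19889884e+00])} [ 0.24117926 -0.00430856  1.25875783]
```

View pics/scene0.png

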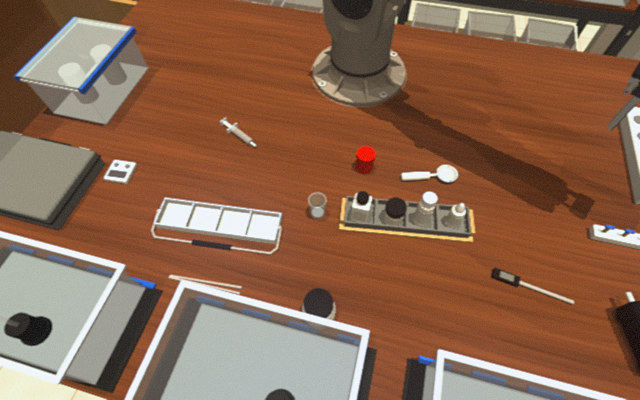

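View pics/top0.png

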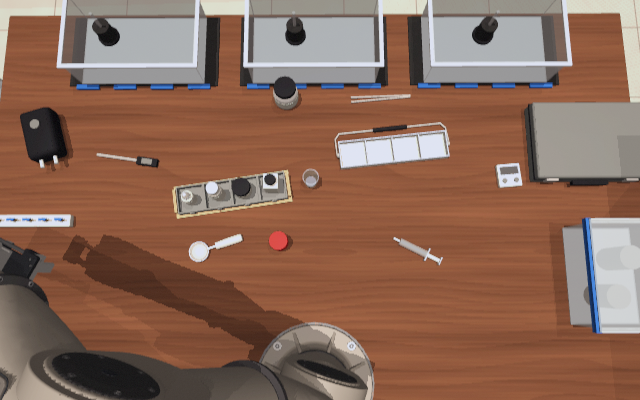

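The top view shows the stand, left to right: dropper (187,197), tall (212,189), jar (241,188), square (270,181). The caddy is at (393,148) with its handle behind it, the beaker at (310,178), a red look-alike at (278,241) and a dark-lidded jar at (285,93), neither of which belongs to the job. Next I'll measure.

```bash
cat > h.py <<'E'
from rig import env
import cv2,numpy as np
def cal(n):
    c=env.calibration(n); return c["camera_matrix"],c["R"],c["t"]
def world(n,d):
    K,R,t=cal(n); v,u=np.mgrid[0:400,0:640]
    P=np.stack([(u-K[0,2])/K[0,0]*d,(v-K[1,2])/K[1,1]*d,d],-1)
    return (P-t)@R
def px2plane(n,u,v,z):
    K,R,t=cal(n); r=R.T@np.array([(u-K[0,2])/K[0,0],(v-K[1,2])/K[1,1],1]); o=-R.T@t
    return o+r*(z-o[2])/r[2]
E
python3 - <<'E'
from h import *
for n in("top","scene"):
    p,d=env.grab_frame(n); W=world(n,d)
    np.save(f"pics/W{n}.npy",W)
    for l in("dropper","jar","square","tall","cell_dropper","caddy","storage"):
        for r in env.trace(n,l)[:4]:
            m=r["region"]&(d>0)
            if m.sum()<5: continue
            Q=W[m]; 
            if l in("caddy","storage"): np.save(f"pics/m_{n}_{l}.npy",r["region"])
            zt=np.percentile(Q[:,2],97); T=Q[Q[:,2]>zt-.006]
            (cx,cy),(w,h),a=cv2.minAreaRect((Q[:,:2]*1000).astype(np.float32))
            print(n,l,round(r["p"],2),np.round(r["xy"]),m.sum(),"ztop",round(zt,3),"topc",np.round((T[:,:2].min(0)+T[:,:2].max(0))/2,4),"rect",[round(x,1) for x in(cx,cy,w,h,a)])
    print("table z",np.median(W[200:260,400:470,2]))
E
```

```text
top jar 0.73 [278. 238.] 301 ztop 0.063 topc [0.3469 0.0846] rect [348.8, 87.8, 52.2, 45.0, 47.9]
top jar 0.68 [240. 187.] 348 ztop 0.07 topc [0.4802 0.1794] rect [487.5, 183.4, 62.9, 44.2, 31.5]
top square 0.6 [272. 180.] 319 ztop 0.099 topc [0.4923 0.1051] rect [491.6, 104.1, 37.3, 38.8, 89.2]
top square 0.45 [216. 194.] 264 ztop 0.112 topc [0.4679 0.2408] rect [466.4, 239.6, 30.6, 31.8, 85.2]
top tall 0.57 [215. 196.] 280 ztop 0.112 topc [0.4679 0.2408] rect [475.2, 253.1, 62.9, 33.3, 57.3]
top cell_dropper 0.91 [193. 206.] 597 ztop 0.03 topc [0.4562 0.3121] rect [455.5, 310.9, 73.3, 72.4, 8.0]
top caddy 0.69 [392. 148.] 3230 ztop 0.024 topc [ 0.5887 -0.2086] rect [601.7, -207.6, 100.6, 297.0, 6.1]
top storage 0.65 [283. 197.] 275 ztop 0.03 topc [0.4749 0.2084] rect [466.5, 206.4, 81.8, 300.9, 10.5]
table z 0.0005241668840784042
scene dropper 0.85 [456. 217.] 319 ztop 0.087 topc [0.4557 0.3149] rect [456.5, 311.5, 33.8, 23.9, 56.4]
scene dropper 0.73 [360. 209.] 501 ztop 0.098 topc [0.4901 0.1078] rect [491.4, 108.3, 38.7, 37.5, 0.5]
scene jar 0.82 [366. 160.] 453 ztop 0.06 topc [
[... 532 characters left out ...]
6, 184.5, 48.5, 91.6, 88.9]
scene cell_dropper 0.87 [454. 227.] 712 ztop 0.029 topc [0.4554 0.3151] rect [446.9, 315.0, 91.4, 72.6, 5.8]
scene cell_dropper 0.57 [221. 220.] 4422 ztop 0.023 topc [ 0.5853 -0.2052] rect [594.1, -208.1, 115.4, 305.5, 6.5]
scene caddy 0.59 [219. 223.] 4301 ztop 0.023 topc [ 0.5856 -0.2055] rect [594.6, -207.9, 113.8, 304.7, 5.9]
scene storage 0.96 [403. 231.] 805 ztop 0.027 topc [0.4743 0.2114] rect [474.9, 213.4, 78.0, 309.5, 7.7]
scene storage 0.58 [453. 225.] 670 ztop 0.028 topc [0.4554 0.3158] rect [455.2, 315.3, 71.8, 70.5, 8.4]
scene storage 0.16 [359. 221.] 537 ztop 0.03 topc [0.485  0.1076] rect [478.7, 106.7, 88.6, 70.3, 8.5]
table z 0.007684533436375966
```

```bash
python3 - <<'E'
import cv2
t=cv2.imread("pics/top0.png"); cv2.imwrite("pics/c1.png",cv2.resize(t[110:260,160:320],None,fx=5,fy=4.0*1.25/1.25,interpolation=cv2.INTER_CUBIC)[:600])
cv2.imwrite("pics/c2.png",cv2.resize(t[110:190,320:460],None,fx=5,fy=5,interpolation=cv2.INTER_CUBIC))
E
```

```text
(no output)
```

View pics/c1.png

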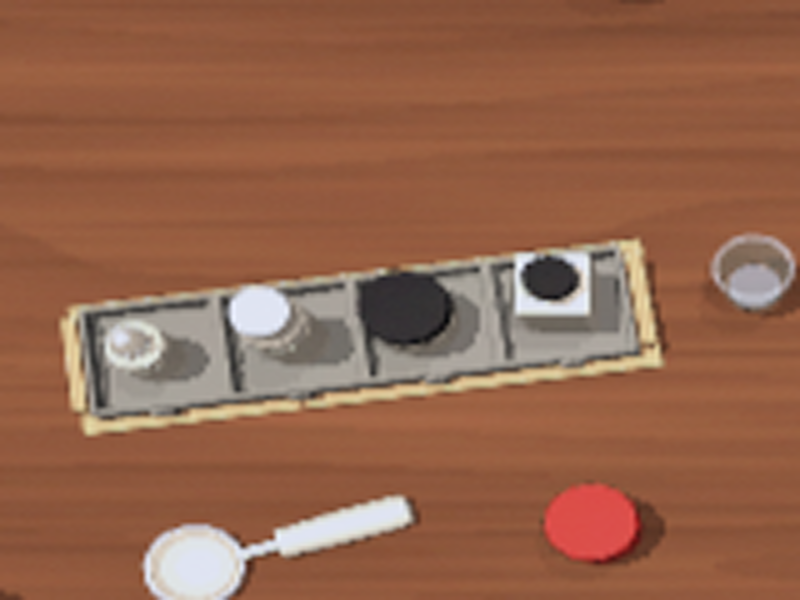

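View pics/c2.png

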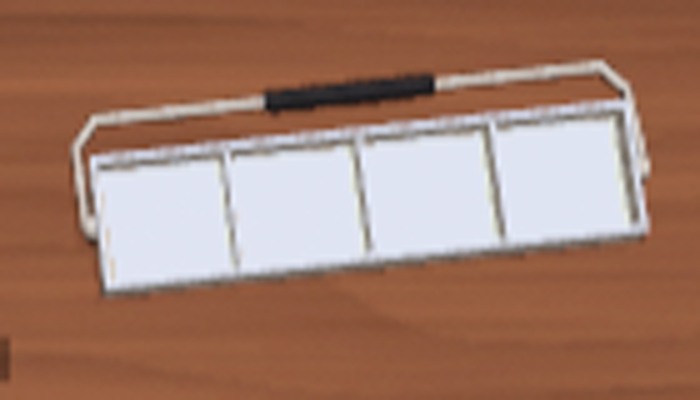

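```bash
python3 - <<'E'
from h import *
from scipy.spatial.transform import Rotation as Rn
for n in("top","scene"):
    W=np.load(f"pics/W{n}.npy")
    for l,c,z0,z1,size in(("caddy",(.586,-.207),.014,.030,None),("storage",(.4745,.210),.020,.036,None)):
        a=np.deg2rad(8); D=W[...,:2]-c; ux=np.array([np.cos(a),np.sin(a)]); uy=np.array([-ux[1],ux[0]])
        m=(W[...,2]>z0)&(W[...,2]<z1)&(abs(D@ux)<.05)&(abs(D@uy)<.165)
        cn,ncomp,st,_=cv2.connectedComponentsWithStats(m.astype(np.uint8)); 
        Q=(W[m][:,:2]*1000).astype(np.float32)
        r=cv2.minAreaRect(Q); print(n,l,m.sum(),np.round(r[0],1),np.round(r[1],1),round(r[2],2),"z",np.round(np.percentile(W[m][:,2],[50,95]),4))
    for l,c,z0,z1 in(("square top",(.491,.106),.060,.085),("square cap",(.491,.106),.088,.105),("jar",(.480,.181),.058,.080),("tall",(.4675,.242),.098,.125),("drop",(.4557,.314),.06,.1)):
        m=(W[...,2]>z0)&(W[...,2]<z1)&(np.hypot(*(W[...,:2]-c).transpose(2,0,1))<.034)
        Q=(W[m][:,:2]*1000).astype(np.float32)
        r=cv2.minAreaRect(Q); print(n,l,m.sum(),np.round(r[0],1),np.round(r[1],1),round(r[2],2),"z",np.round(np.percentile(W[m][:,2],[50,97]),4), "mid",np.round((Q.min(0)+Q.max(0))/2,1))
s=env.observe();q=s["ee_rot"];R=Rn.from_quat([q[1],q[2],q[3],q[0]]).as_matrix();print(R.round(3))
E
python3 - <<'E'
import cv2
t=cv2.imread("pics/scene0.png"); cv2.imwrite("pics/c3.png",cv2.resize(t[180:250,330:480],None,fx=5,fy=5,interpolation=cv2.INTER_CUBIC))
E
```

```text
top caddy 631 [ 587.6 -208.4] [ 72.4 297.5] 6.14 z [0.0203 0.0255]
top storage 868 [470.6 208. ] [ 74.4 299.8] 8.35 z [0.0266 0.0319]
top square top 143 [491.7 104.3] [38.  37.7] 0.56 z [0.0739 0.0786] mid [491.7 104.2]
top square cap 106 [492.2 104.8] [26.8 25.5] 11.04 z [0.0967 0.1005] mid [491.8 104.3]
top jar 276 [479.8 179.3] [46.1 43.6] 44.65 z [0.0666 0.0703] mid [479.7 179.6]
top tall 131 [468.1 240.9] [29.1 28.2] 7.79 z [0.1084 0.1123] mid [467.9 240.7]
top drop 112 [455.9 311.5] [26.7 28.6] 85.74 z [0.0703 0.0896] mid [455.8 311.8]
scene caddy 955 [ 584.6 -205.4] [ 72.7 297.6] 6.06 z [0.02   0.0235]
scene storage 1218 [469.7 211.5] [ 73.9 299.7] 8.47 z [0.0264 0.0323]
scene square top 193 [491.3 108.2] [38.7 37.6] 0.19 z [0.0737 0.0782] mid [491.2 108.2]
scene square cap 134 [490.4 108.4] [27.3 26.4] 9.76 z [0.0965 0.0987] mid [490.6 107.9]
scene jar 332 [479.2 181.9] [46.  43.5] 6.56 z [0.0663 0.0689] mid [479.4 182. ]
scene tall 171 [467.2 244.6] [30.1 29.1] 9.71 z [0.1081 0.1109] mid [466.7 244.4]
scene drop 150 [456.9 314.4] [28.7 22.7] 73.93 z [0.0696 0.0882] mid [456.  314.7]
[[-0.    -0.897  0.442]
 [-0.     0.442  0.897]
 [-1.     0.    -0.   ]]
```

View pics/c3.png

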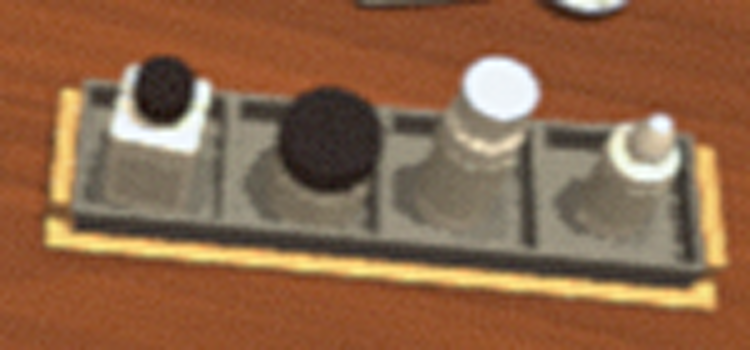

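Call:
{"api": "servo_tool", "payload": {
  "targets": [0.387,-0.9975,0,0,0,-0.634,0,0.387,-0.9975,0,0,0,-0.634,0,0.387,-0.9975,0,0,0,-0.634,0,0.387,-0.9975,0,0,0,-0.634,0,0.387,-0.9975,0,0,0,-0.634,0,0.387,-0.9975,0,0,0,-0.634,0,0.387,-0.9975,0,0,0,-0.634,0,0.387,-0.9975,0,0,0,-0.634,0,0.387,-0.9975,0,0,0,-0.634,0,0.387,-0.9975,0,0,0,-0.634,0,0.387,-0.9975,0,0,0,-0.634,0,0.387,-0.9975,0,0,0,-0.634,0,0.387,-0.9975,0,0,0,-0.634,0,0.387,-0.9975,0,0,0,-0.634,0,0.387,-0.9975,0,0,0,-0.634,0,0.387,-0.9975,0,0,0,-0.634,0,0.387,-0.9975,0,0,0,-0.634,0,0.387,-0.9975,0,0,0,-0.634,0,0.387,-0.9975,0,0,0,-0.634,0,0.387,-0.9975,0,0,0,-0.634,0],
  "force": 15
}}

```text
clock: 3.4
ee_pos: [0.4925, 0.105, 0.2055]
ee_rot: [0.707, -0.001, 0.707, 0.001]
contact_force: [-1.1, -1.1, 0.0]
finger_gap: 1.001
```

```bash
cat > st.py <<'E'
from h import *
from scipy.spatial.transform import Rotation as Rn
def st():
    s=env.observe();q=s["ee_rot"];R=Rn.from_quat([q[1],q[2],q[3],q[0]]).as_matrix()
    print("t",round(s["clock"],2),"tcp",(s["ee_pos"]*1000).round(1) if hasattr(s["ee_pos"],"round") else s["ee_pos"],"yaw",np.rad2deg(np.arctan2(R[1,2],R[0,2])).round(2),"down",R[:,0].round(3),"F",np.round(s["contact_force"],1),"gap",round(s["finger_gap"]*94,1),"q",np.round(s["qpos"],2))
st()
E
python3 st.py; python3 - <<'E'
from h import *
p=[px2plane("top",*c)[:2]*1000 if 0 else px2plane("top",c[0],c[1],.022)[:2]*1000 for c in((341,168.6),(449.6,157),(445.6,130.6),(338.4,141.6))]
print(np.round(p,1),np.mean(p,0))
p,d=env.grab_frame("scene"); cv2.imwrite("pics/s1.png",p[100:300])
E
```

```text
t 3.4 tcp [492.5 105.  205.5] yaw 0.16 down [-0.  0. -1.] F [-1.1 -1.1  0. ] gap 94.1 q [-0.79  0.15  0.5   2.01 -0.08  1.01 -0.24]
[[ 532.8  -73.3]
 [ 562.8 -354.5]
 [ 633.9 -347.6]
 [ 604.9  -67.3]] [ 583.58708677 -210.68755894]
```

View pics/s1.png

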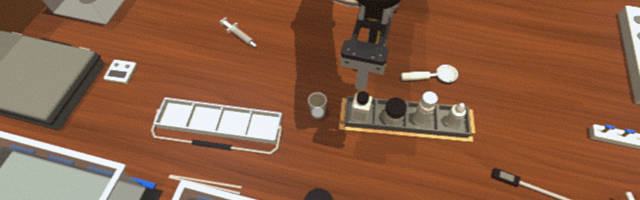

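The gripper is above the square bottle and the layout is as expected. Now down and grip.

Call:
{"api": "servo_tool", "payload": {
  "targets": [-0.05,0.05,-0.83,0,0,0,0,0,0,-0.83,0,0,0,0,0,0,-0.83,0,0,0,0,0,0,-0.83,0,0,0,0,0,0,-0.83,0,0,0,0,0,0,-0.83,0,0,0,0,0,0,-0.83,0,0,0,0,0,0,-0.83,0,0,0,0,0,0,0,0,0,0,0,0,0,0,0,0,0,0]
}}

```text
clock: 4.7
ee_pos: [0.4911, 0.1076, 0.04]
ee_rot: [0.707, -0.002, 0.707, 0.002]
contact_force: [-0.1, -1.0, 0.0]
finger_gap: 0.998
```

Call:
{"api": "servo_tool", "payload": {
  "targets": [0,0,0,0,0,0,0.5,0,0,0,0,0,0,0.7,0,0,0,0,0,0,1,0,0,0,0,0,0,1,0,0,0,0,0,0,1,0,0,0,0,0,0,1,0,0,0,0,0,0,1,0,0,0,0,0,0,1],
  "force": 15
}}

```text
clock: 5.7
ee_pos: [0.4906, 0.108, 0.0395]
ee_rot: [0.707, -0.002, 0.707, 0.002]
contact_force: [0.1, 0.5, -0.2]
finger_gap: 0.404
```

```bash
python3 st.py
```

```text
t 5.7 tcp [490.6 108.   39.5] yaw 0.37 down [-0.  0. -1.] F [ 0.1  0.5 -0.2] gap 38.0 q [-0.69  0.4   0.42  2.15 -0.27  0.64 -0.08]
```

Call:
{"api": "servo_tool", "payload": {
  "targets": [0,0,0.3,0,0,0,1,0,0,0.8,0,0,0,1,0,0,0.9,0,0,0,1,0,0,0.9,0,0,0,1,0,0,0.7,0,0,0,1,0,0,0,0,0,0,1]
}}

```text
clock: 6.45
ee_pos: [0.4913, 0.1082, 0.1307]
ee_rot: [0.708, -0.002, 0.706, 0.003]
contact_force: [0.1, 0.4, -1.2]
finger_gap: 0.402
```

Call:
{"api": "servo_tool", "payload": {
  "targets": [0.13,-0.5,0,0,0,0,1,0.236,-0.93,0,0,0,0.06,1,0.236,-0.93,0,0,0,0.06,1,0.236,-0.93,0,0,0,0.06,1,0.236,-0.93,0,0,0,0.06,1,0.236,-0.93,0,0,0,0.06,1,0.236,-0.93,0,0,0,0.06,1,0.236,-0.93,0,0,0,0.06,1,0.236,-0.93,0,0,0,0.06,1,0.236,-0.93,0,0,0,0.06,1,0.236,-0.93,0,0,0,0.06,1,0.236,-0.93,0,0,0,0.06,1,0.236,-0.93,0,0,0,0.06,1,0.236,-0.93,0,0,0,0.06,1,0.236,-0.93,0,0,0,0.06,1,0.236,-0.93,0,0,0,0.06,1,0.236,-0.93,0,0,0,0.06,1,0.236,-0.93,0,0,0,0.06,1,0.12,-0.45,0,0,0,0.06,1,0,0,0,0,0,0.06,1]
}}

```text
clock: 8.95
ee_pos: [0.5964, -0.3119, 0.1287]
ee_rot: [0.706, -0.037, 0.707, 0.037]
contact_force: [0.3, 0.6, -0.5]
finger_gap: 0.403
```

Call:
{"api": "servo_tool", "payload": {
  "targets": [0,0,0,0,0,0,1]
}}

```text
clock: 9.07
ee_pos: [0.5969, -0.3102, 0.1291]
ee_rot: [0.706, -0.037, 0.706, 0.038]
contact_force: [0.4, 0.7, -1.2]
finger_gap: 0.404
```

```bash
python3 st.py; python3 - <<'E'
from h import *
p,d=env.grab_frame("scene"); cv2.imwrite("pics/s2.png",cv2.resize(p[120:270,130:350],None,fx=3,fy=3))
E
```

```text
t 9.07 tcp [ 596.9 -310.2  129.1] yaw 6.1 down [-0.001  0.001 -1.   ] F [ 0.4  0.7 -1.2] gap 38.0 q [ 0.01  0.54  0.53  1.7  -0.32  0.98  0.76]
```

View pics/s2.png

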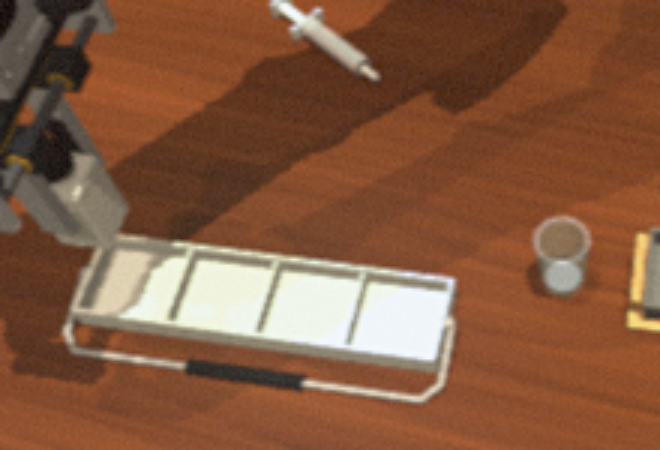

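The bottle hangs upright over the robot-right end bay (image left). Now I lower it.

Call:
{"api": "servo_tool", "payload": {
  "targets": [0,0,-0.8,0,0,0,1,0,0,-0.8,0,0,0,1,0,0,-0.8,0,0,0,1,0,0,-0.6,0,0,0,1,0,0,-0.4,0,0,0,1,0,0,-0.25,0,0,0,1,0,0,-0.12,0,0,0,1,0,0,0,0,0,0,1,0,0,0,0,0,0,1]
}}

```text
clock: 10.25
ee_pos: [0.5974, -0.3112, 0.0357]
ee_rot: [0.706, -0.037, 0.706, 0.037]
contact_force: [-0.9, -0.4, -0.7]
finger_gap: 0.404
```

```bash
python3 st.py
```

```text
t 10.25 tcp [ 597.4 -311.2   35.7] yaw 6.07 down [ 0.001 -0.    -1.   ] F [-0.9 -0.4 -0.7] gap 37.9 q [ 0.05  0.65  0.47  1.75 -0.39  0.83  0.81]
```

Call:
{"api": "servo_tool", "payload": {
  "targets": [0,0,-0.06,0,0,0,1,0,0,0,0,0,0,1,0,0,0,0,0,0,0.5,0,0,0,0,0,0,0.4,0,0,0,0,0,0,0.3,0,0,0,0,0,0,0.2,0,0,0,0,0,0,0,0,0,0,0,0,0,0,0,0,0.5,0,0,0,0,0,0,0.9,0,0,0,0,0,0,0.9,0,0,0,0,0,0,0.9,0,0,0,0,0,0,0.9,0,0,0,0]
}}

```text
clock: 11.88
ee_pos: [0.5974, -0.3112, 0.1388]
ee_rot: [0.707, -0.038, 0.706, 0.037]
contact_force: [0.4, -0.5, 0.2]
finger_gap: 1.001
```

```bash
python3 st.py; cat > chk.py <<'E'
from h import *
import sys
# bottle centres in caddy frame from both cams
a=np.deg2rad(6.1); ux=np.array([np.cos(a),np.sin(a)]); uy=np.array([-ux[1],ux[0]])
for n in("top","scene"):
    p,d=env.grab_frame(n); W=world(n,d); cv2.imwrite(f"pics/{n}_{sys.argv[1]}.png",p)
    c=(.587,-.209) if n=="top" else(.5845,-.206)
    D=W[...,:2]-c; X=D@ux*1000; Y=D@uy*1000
    for b in(105,35,-35,-105):
        m=(abs(X)<38)&(abs(Y-b)<36)&(W[...,2]>.035)&(W[...,2]<.125)
        if m.sum()<20: continue
        zt=np.percentile(W[m][:,2],95); k=m&(W[...,2]>zt-.008)
        print(n,"bay",b,"top z",round(zt*1000,1),"x,y",((X[k].min()+X[k].max())/2).round(1),((Y[k].min()+Y[k].max())/2).round(1),m.sum())
E
python3 chk.py 3; python3 -c "
import cv2;t=cv2.imread('pics/top_3.png');cv2.imwrite('pics/c4.png',cv2.resize(t[90:260,160:480],None,fx=2.5,fy=2.5))"
```

```text
t 11.88 tcp [ 597.4 -311.2  138.8] yaw 6.06 down [ 0.001 -0.    -1.   ] F [ 0.4 -0.5  0.2] gap 94.1 q [ 0.    0.53  0.54  1.69 -0.32  1.    0.76]
scene bay -105 top z 92.0 x,y 1.1 -104.3 501
```

View pics/c4.png

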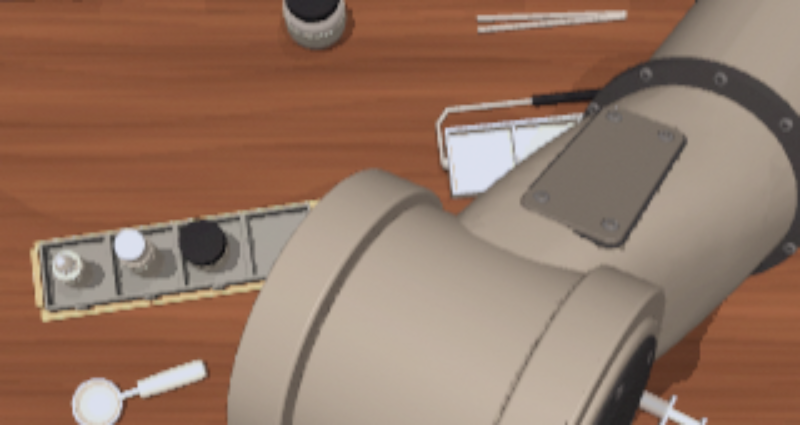

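Top and scene agree: the square bottle stands in the right-end bay, with a top height of 92 mm and about 1 mm off centre. The jar is next.

Call:
{"api": "servo_tool", "payload": {
  "targets": [-0.236,0.984,0,0,0,0,0,-0.236,0.984,0,0,0,0,0,-0.236,0.984,0,0,0,0,0,-0.236,0.984,0,0,0,0,0,-0.236,0.984,0,0,0,0,0,-0.236,0.984,0,0,0,0,0,-0.236,0.984,0,0,0,0,0,-0.236,0.984,0,0,0,0,0,-0.236,0.984,0,0,0,0,0,-0.236,0.984,0,0,0,0,0,-0.236,0.984,0,0,0,0,0,-0.236,0.984,0,0,0,0,0,-0.236,0.984,0,0,0,0,0,-0.236,0.984,0,0,0,0,0,-0.236,0.984,0,0,0,0,0,-0.236,0.984,0,0,0,0,0,-0.236,0.984,0,0,0,0,0,-0.236,0.984,0,0,0,0,0,-0.236,0.984,0,0,0,0,0,-0.236,0.984,0,0,0,0,0]
}}

```text
clock: 14.48
ee_pos: [0.4789, 0.1817, 0.1367]
ee_rot: [0.706, -0.037, 0.706, 0.038]
contact_force: [0.0, 0.3, -0.4]
finger_gap: 0.998
```

Call:
{"api": "servo_tool", "payload": {
  "targets": [0,0,0,0,0,0,0,0,0,0,0,0,0,0]
}}

```text
clock: 14.72
ee_pos: [0.4793, 0.1804, 0.1365]
ee_rot: [0.706, -0.037, 0.706, 0.037]
contact_force: [-0.5, 0.5, 0.6]
finger_gap: 1.004
```

```bash
python3 st.py
```

```text
t 14.72 tcp [479.3 180.4 136.5] yaw 6.05 down [ 0.  0. -1.] F [-0.5  0.5  0.6] gap 94.4 q [-0.86  0.25  0.44  2.06 -0.14  0.86 -0.24]
```

Call:
{"api": "servo_tool", "payload": {
  "targets": [0,0,-0.8,0,0,0,0,0,0,-0.8,0,0,0,0,0,0,-0.8,0,0,0,0,0,0,-0.8,0,0,0,0,0,0,-0.4,0,0,0,0,0,0,-0.26,0,0,0,0,0,0,0,0,0,0,0,0,0,0,0,0,0,0.4,0,0,0,0,0,0,0.6,0,0,0,0,0,0,1,0,0,0,0,0,0,1,0,0,0,0,0,0,1,0,0,0,0,0,0,1,0,0,0,0,0,0,1,0,0,0,0,0,0,1],
  "force": 15
}}

```text
clock: 16.6
ee_pos: [0.4791, 0.181, 0.0397]
ee_rot: [0.706, -0.037, 0.706, 0.037]
contact_force: [-0.9, 0.5, 1.1]
finger_gap: 0.486
```

```bash
python3 st.py
```

```text
t 16.6 tcp [479.1 181.   39.7] yaw 6.07 down [-0.  0. -1.] F [-0.9  0.5  1.1] gap 45.7 q [-0.8   0.41  0.38  2.12 -0.25  0.65 -0.14]
```

Call:
{"api": "servo_tool", "payload": {
  "targets": [0,0,0.3,0,0,0,1,0,0,0.8,0,0,0,1,0,0,0.9,0,0,0,1,0,0,0.9,0,0,0,1,0,0,0.7,0,0,0,1,0,0,0,0,0,0,1]
}}

```text
clock: 17.35
ee_pos: [0.4798, 0.1813, 0.131]
ee_rot: [0.707, -0.037, 0.705, 0.038]
contact_force: [-0.3, 0.1, -1.5]
finger_gap: 0.486
```

Call:
{"api": "servo_tool", "payload": {
  "targets": [0.13,-0.5,0,0,0,0,1,0.24,-0.937,0,0,0,0,1,0.24,-0.937,0,0,0,0,1,0.24,-0.937,0,0,0,0,1,0.24,-0.937,0,0,0,0,1,0.24,-0.937,0,0,0,0,1,0.24,-0.937,0,0,0,0,1,0.24,-0.937,0,0,0,0,1,0.24,-0.937,0,0,0,0,1,0.24,-0.937,0,0,0,0,1,0.24,-0.937,0,0,0,0,1,0.24,-0.937,0,0,0,0,1,0.24,-0.937,0,0,0,0,1,0.24,-0.937,0,0,0,0,1,0.24,-0.937,0,0,0,0,1,0.24,-0.937,0,0,0,0,1,0.24,-0.937,0,0,0,0,1,0.24,-0.937,0,0,0,0,1,0.19,-0.51,0,0,0,0,1,0,0,0,0,0,0,1]
}}

```text
clock: 19.85
ee_pos: [0.5886, -0.2436, 0.129]
ee_rot: [0.706, -0.037, 0.707, 0.037]
contact_force: [-0.2, -0.2, -0.2]
finger_gap: 0.486
```

Call:
{"api": "servo_tool", "payload": {
  "targets": [0,0,0,0,0,0,1]
}}

```text
clock: 19.98
ee_pos: [0.5889, -0.2417, 0.1293]
ee_rot: [0.706, -0.037, 0.706, 0.038]
contact_force: [0.4, 0.4, -1.0]
finger_gap: 0.486
```

```bash
python3 st.py
```

```text
t 19.98 tcp [ 588.9 -241.7  129.3] yaw 6.1 down [-0.001  0.001 -1.   ] F [ 0.4  0.4 -1. ] gap 45.7 q [-0.11  0.49  0.54  1.79 -0.3   0.95  0.66]
```

Call:
{"api": "servo_tool", "payload": {
  "targets": [0,-0.04,-0.8,0,0,0,1,0,0,-0.8,0,0,0,1,0,0,-0.8,0,0,0,1,0,0,-0.6,0,0,0,1,0,0,-0.4,0,0,0,1,0,0,-0.25,0,0,0,1,0,0,-0.12,0,0,0,1,0,0,0,0,0,0,1,0,0,0,0,0,0,1]
}}

```text
clock: 21.1
ee_pos: [0.5894, -0.2436, 0.0359]
ee_rot: [0.706, -0.037, 0.706, 0.037]
contact_force: [-0.1, -0.2, -1.4]
finger_gap: 0.485
```

```bash
python3 st.py
```

```text
t 21.1 tcp [ 589.4 -243.6   35.9] yaw 6.07 down [ 0.001 -0.    -1.   ] F [-0.1 -0.2 -1.4] gap 45.6 q [-0.06  0.6   0.48  1.84 -0.38  0.79  0.72]
```

Call:
{"api": "servo_tool", "payload": {
  "targets": [0,0,-0.07,0,0,0,1,0,0,0,0,0,0,1,0,0,0,0,0,0,0.45,0,0,0,0,0,0,0.35,0,0,0,0,0,0,0.25,0,0,0,0,0,0,0.15,0,0,0,0,0,0,0,0,0,0,0,0,0,0,0,0,0.5,0,0,0,0,0,0,0.9,0,0,0,0,0,0,0.9,0,0,0,0,0,0,0.9,0,0,0,0,0,0,0.9,0,0,0,0]
}}

```text
clock: 22.72
ee_pos: [0.5892, -0.2437, 0.1379]
ee_rot: [0.706, -0.037, 0.706, 0.037]
contact_force: [-0.1, 1.1, -0.6]
finger_gap: 1.0
```

```bash
python3 st.py; python3 chk.py 4;python3 -c "
import cv2;t=cv2.imread('pics/scene_4.png');cv2.imwrite('pics/c5.png',cv2.resize(t[120:270,130:490],None,fx=2.2,fy=2.2))"
```

```text
t 22.73 tcp [ 589.2 -243.7  137.9] yaw 6.05 down [ 0.001 -0.    -1.   ] F [-0.1  1.1 -0.6] gap 94.0 q [-0.12  0.48  0.55  1.78 -0.3   0.96  0.66]
scene bay -35 top z 62.9 x,y -0.0 -35.0 411
scene bay -105 top z 90.1 x,y 8.7 -110.3 244
```

View pics/c5.png

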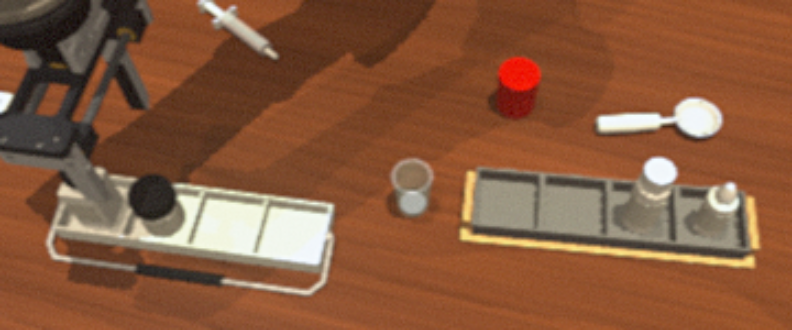

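The jar stands centred in its bay. The square bottle is partly hidden behind the finger in this view. The tall bottle is next.

Call:
{"api": "servo_tool", "payload": {
  "targets": [-0.243,0.9725,0,0,0,0,0,-0.243,0.9725,0,0,0,0,0,-0.243,0.9725,0,0,0,0,0,-0.243,0.9725,0,0,0,0,0,-0.243,0.9725,0,0,0,0,0,-0.243,0.9725,0,0,0,0,0,-0.243,0.9725,0,0,0,0,0,-0.243,0.9725,0,0,0,0,0,-0.243,0.9725,0,0,0,0,0,-0.243,0.9725,0,0,0,0,0,-0.243,0.9725,0,0,0,0,0,-0.243,0.9725,0,0,0,0,0,-0.243,0.9725,0,0,0,0,0,-0.243,0.9725,0,0,0,0,0,-0.243,0.9725,0,0,0,0,0,-0.243,0.9725,0,0,0,0,0,-0.243,0.9725,0,0,0,0,0,-0.243,0.9725,0,0,0,0,0,-0.243,0.9725,0,0,0,0,0,-0.243,0.9725,0,0,0,0,0]
}}

```text
clock: 25.32
ee_pos: [0.4673, 0.2434, 0.1362]
ee_rot: [0.706, -0.037, 0.706, 0.037]
contact_force: [0.1, 0.0, 0.3]
finger_gap: 1.001
```

Call:
{"api": "servo_tool", "payload": {
  "targets": [0,0,0,0,0,0,0,0,0,0,0,0,0,0]
}}

```text
clock: 25.58
ee_pos: [0.4677, 0.2421, 0.1361]
ee_rot: [0.706, -0.037, 0.706, 0.037]
contact_force: [-0.1, 1.5, -0.3]
finger_gap: 0.999
```

```bash
python3 st.py
```

```text
t 25.57 tcp [467.7 242.1 136.1] yaw 6.05 down [-0. -0. -1.] F [-0.1  1.5 -0.3] gap 93.9 q [-0.96  0.28  0.43  2.03 -0.15  0.87 -0.35]
```

Call:
{"api": "servo_tool", "payload": {
  "targets": [0,0,-0.8,0,0,0,0,0,0,-0.8,0,0,0,0,0,0,-0.8,0,0,0,0,0,0,-0.8,0,0,0,0,0,0,-0.4,0,0,0,0,0,0,-0.2,0,0,0,0,0,0,0,0,0,0,0,0,0,0,0,0,0,0.5,0,0,0,0,0,0,0.7,0,0,0,0,0,0,1,0,0,0,0,0,0,1,0,0,0,0,0,0,1,0,0,0,0,0,0,1,0,0,0,0,0,0,1,0,0,0,0,0,0,1],
  "force": 15
}}

```text
clock: 27.45
ee_pos: [0.4676, 0.2427, 0.0412]
ee_rot: [0.706, -0.037, 0.706, 0.037]
contact_force: [-0.7, -0.7, 1.3]
finger_gap: 0.355
```

```bash
python3 st.py
```

```text
t 27.45 tcp [467.6 242.7  41.2] yaw 6.07 down [-0.  0. -1.] F [-0.7 -0.7  1.3] gap 33.3 q [-0.9   0.43  0.37  2.09 -0.24  0.67 -0.27]
```

Call:
{"api": "servo_tool", "payload": {
  "targets": [0,0,0.3,0,0,0,1,0,0,0.8,0,0,0,1,0,0,0.9,0,0,0,1,0,0,0.9,0,0,0,1,0,0,0.7,0,0,0,1,0,0,0,0,0,0,1]
}}

```text
clock: 28.2
ee_pos: [0.4682, 0.2432, 0.1324]
ee_rot: [0.707, -0.037, 0.706, 0.038]
contact_force: [-0.2, -0.6, -1.5]
finger_gap: 0.354
```

Call:
{"api": "servo_tool", "payload": {
  "targets": [0.13,-0.5,0,0,0,0,1,0.25,-0.92,0,0,0,0,1,0.25,-0.92,0,0,0,0,1,0.25,-0.92,0,0,0,0,1,0.25,-0.92,0,0,0,0,1,0.25,-0.92,0,0,0,0,1,0.25,-0.92,0,0,0,0,1,0.25,-0.92,0,0,0,0,1,0.25,-0.92,0,0,0,0,1,0.25,-0.92,0,0,0,0,1,0.25,-0.92,0,0,0,0,1,0.25,-0.92,0,0,0,0,1,0.25,-0.92,0,0,0,0,1,0.25,-0.92,0,0,0,0,1,0.25,-0.92,0,0,0,0,1,0.25,-0.92,0,0,0,0,1,0.25,-0.92,0,0,0,0,1,0.25,-0.92,0,0,0,0,1,0.19,-0.5,0,0,0,0,1,0,0,0,0,0,0,1]
}}

```text
clock: 30.7
ee_pos: [0.5814, -0.1743, 0.1306]
ee_rot: [0.706, -0.037, 0.707, 0.037]
contact_force: [0.3, 0.3, -0.5]
finger_gap: 0.353
```

Call:
{"api": "servo_tool", "payload": {
  "targets": [0,0,0,0,0,0,1]
}}

```text
clock: 30.82
ee_pos: [0.5816, -0.1725, 0.1309]
ee_rot: [0.706, -0.037, 0.706, 0.038]
contact_force: [-0.8, 0.2, -1.3]
finger_gap: 0.358
```

```bash
python3 st.py
```

```text
t 30.82 tcp [ 581.6 -172.5  130.9] yaw 6.1 down [-0.001  0.    -1.   ] F [-0.8  0.2 -1.3] gap 33.6 q [-0.24  0.44  0.54  1.86 -0.28  0.92  0.54]
```

Call:
{"api": "servo_tool", "payload": {
  "targets": [0,0,-0.8,0,0,0,1,0,0,-0.8,0,0,0,1,0,0,-0.8,0,0,0,1,0,0,-0.6,0,0,0,1,0,0,-0.4,0,0,0,1,0,0,-0.25,0,0,0,1,0,0,-0.12,0,0,0,1,0,0,0,0,0,0,1,0,0,0,0,0,0,1]
}}

```text
clock: 31.95
ee_pos: [0.5822, -0.1733, 0.0374]
ee_rot: [0.706, -0.037, 0.706, 0.037]
contact_force: [-0.7, -0.8, -0.6]
finger_gap: 0.359
```

```bash
python3 st.py
```

```text
t 31.95 tcp [ 582.2 -173.3   37.4] yaw 6.07 down [ 0.001 -0.    -1.   ] F [-0.7 -0.8 -0.6] gap 33.8 q [-0.18  0.56  0.48  1.91 -0.36  0.75  0.61]
```

Call:
{"api": "servo_tool", "payload": {
  "targets": [0,0,-0.07,0,0,0,1,0,0,0,0,0,0,1,0,0,0,0,0,0,0.55,0,0,0,0,0,0,0.45,0,0,0,0,0,0,0.35,0,0,0,0,0,0,0.2,0,0,0,0,0,0,0,0,0,0,0,0,0,0,0,0,0.5,0,0,0,0,0,0,0.9,0,0,0,0,0,0,0.9,0,0,0,0,0,0,0.9,0,0,0,0,0,0,0.9,0,0,0,0]
}}

```text
clock: 33.58
ee_pos: [0.5819, -0.1734, 0.1394]
ee_rot: [0.706, -0.037, 0.706, 0.037]
contact_force: [-0.8, 0.2, 0.8]
finger_gap: 0.999
```

```bash
python3 st.py; python3 chk.py 5;python3 -c "
import cv2;t=cv2.imread('pics/scene_5.png');cv2.imwrite('pics/c6.png',cv2.resize(t[120:270,130:490],None,fx=2.2,fy=2.2))"
```

```text
t 33.58 tcp [ 581.9 -173.4  139.4] yaw 6.06 down [ 0.001 -0.    -1.   ] F [-0.8  0.2  0.8] gap 93.9 q [-0.24  0.43  0.55  1.85 -0.27  0.94  0.54]
top bay -105 top z 93.9 x,y 0.5 -104.8 259
scene bay 35 top z 104.3 x,y 1.1 35.4 402
scene bay -35 top z 62.8 x,y 4.9 -37.8 240
scene bay -105 top z 91.9 x,y 2.3 -104.7 453
```

View pics/c6.png

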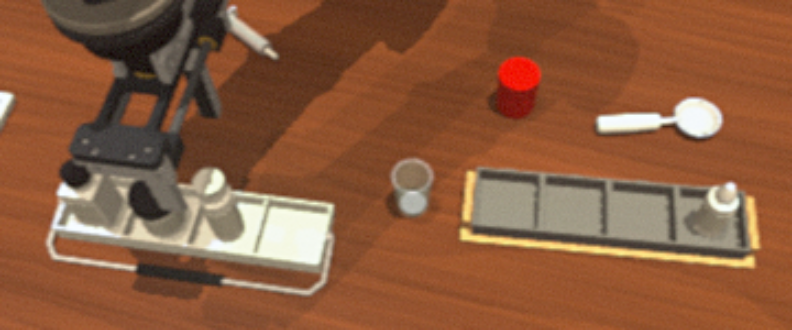

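All three placed bottles stand right. The last is the dropper.

Call:
{"api": "servo_tool", "payload": {
  "targets": [-0.252,0.973,0,0,0,0,0,-0.252,0.973,0,0,0,0,0,-0.252,0.973,0,0,0,0,0,-0.252,0.973,0,0,0,0,0,-0.252,0.973,0,0,0,0,0,-0.252,0.973,0,0,0,0,0,-0.252,0.973,0,0,0,0,0,-0.252,0.973,0,0,0,0,0,-0.252,0.973,0,0,0,0,0,-0.252,0.973,0,0,0,0,0,-0.252,0.973,0,0,0,0,0,-0.252,0.973,0,0,0,0,0,-0.252,0.973,0,0,0,0,0,-0.252,0.973,0,0,0,0,0,-0.252,0.973,0,0,0,0,0,-0.252,0.973,0,0,0,0,0,-0.252,0.973,0,0,0,0,0,-0.252,0.973,0,0,0,0,0,-0.252,0.973,0,0,0,0,0,-0.252,0.973,0,0,0,0,0]
}}

```text
clock: 36.17
ee_pos: [0.4555, 0.3138, 0.1376]
ee_rot: [0.706, -0.037, 0.706, 0.037]
contact_force: [0.3, -0.2, -0.1]
finger_gap: 1.004
```

Call:
{"api": "servo_tool", "payload": {
  "targets": [0,0,0,0,0,0,0,0,0,0,0,0,0,0]
}}

```text
clock: 36.42
ee_pos: [0.456, 0.3125, 0.1376]
ee_rot: [0.706, -0.037, 0.706, 0.037]
contact_force: [0.0, -0.3, 0.1]
finger_gap: 1.0
```

```bash
python3 st.py
```

```text
t 36.42 tcp [456.  312.5 137.6] yaw 6.04 down [-0. -0. -1.] F [ 0.  -0.3  0.1] gap 94.0 q [-1.05  0.32  0.41  1.97 -0.16  0.89 -0.46]
```

Call:
{"api": "servo_tool", "payload": {
  "targets": [0,0,-0.8,0,0,0,0,0,0,-0.8,0,0,0,0,0,0,-0.8,0,0,0,0,0,0,-0.8,0,0,0,0,0,0,-0.6,0,0,0,0,0,0,-0.34,0,0,0,0,0,0,0,0,0,0,0,0,0,0,0,0,0,0.5,0,0,0,0,0,0,0.7,0,0,0,0,0,0,1,0,0,0,0,0,0,1,0,0,0,0,0,0,1,0,0,0,0,0,0,1,0,0,0,0,0,0,1,0,0,0,0,0,0,1],
  "force": 12
}}

```text
clock: 38.3
ee_pos: [0.4558, 0.3132, 0.0342]
ee_rot: [0.706, -0.037, 0.706, 0.037]
contact_force: [-0.2, -0.6, 0.4]
finger_gap: 0.315
```

```bash
python3 st.py
```

```text
t 38.3 tcp [455.8 313.2  34.2] yaw 6.07 down [-0. -0. -1.] F [-0.2 -0.6  0.4] gap 29.6 q [-1.    0.47  0.35  2.03 -0.25  0.68 -0.38]
```

Call:
{"api": "servo_tool", "payload": {
  "targets": [0,0,0.3,0,0,0,1,0,0,0.8,0,0,0,1,0,0,0.9,0,0,0,1,0,0,0.9,0,0,0,1,0,0,0.9,0,0,0,1,0,0,0,0,0,0,1]
}}

```text
clock: 39.05
ee_pos: [0.4567, 0.3138, 0.131]
ee_rot: [0.707, -0.037, 0.705, 0.038]
contact_force: [0.1, 0.2, -0.9]
finger_gap: 0.318
```

Call:
{"api": "servo_tool", "payload": {
  "targets": [0.13,-0.5,0,0,0,0,1,0.26,-0.92,0,0,0,0,1,0.26,-0.92,0,0,0,0,1,0.26,-0.92,0,0,0,0,1,0.26,-0.92,0,0,0,0,1,0.26,-0.92,0,0,0,0,1,0.26,-0.92,0,0,0,0,1,0.26,-0.92,0,0,0,0,1,0.26,-0.92,0,0,0,0,1,0.26,-0.92,0,0,0,0,1,0.26,-0.92,0,0,0,0,1,0.26,-0.92,0,0,0,0,1,0.26,-0.92,0,0,0,0,1,0.26,-0.92,0,0,0,0,1,0.26,-0.92,0,0,0,0,1,0.26,-0.92,0,0,0,0,1,0.26,-0.92,0,0,0,0,1,0.26,-0.92,0,0,0,0,1,0.19,-0.53,0,0,0,0,1,0,0,0,0,0,0,1]
}}

```text
clock: 41.55
ee_pos: [0.574, -0.1046, 0.1287]
ee_rot: [0.706, -0.037, 0.706, 0.037]
contact_force: [0.4, -0.0, -1.8]
finger_gap: 0.314
```

Call:
{"api": "servo_tool", "payload": {
  "targets": [0,0,0,0,0,0,1]
}}

```text
clock: 41.68
ee_pos: [0.574, -0.1027, 0.1289]
ee_rot: [0.706, -0.037, 0.706, 0.038]
contact_force: [0.1, 1.0, -0.5]
finger_gap: 0.315
```

```bash
python3 st.py
```

```text
t 41.67 tcp [ 574.  -102.7  128.9] yaw 6.1 down [-0.001  0.    -1.   ] F [ 0.1  1.  -0.5] gap 29.6 q [-0.36  0.4   0.54  1.91 -0.26  0.9   0.41]
```

Call:
{"api": "servo_tool", "payload": {
  "targets": [0,0,-0.8,0,0,0,1,0,0,-0.8,0,0,0,1,0,0,-0.8,0,0,0,1,0,0,-0.8,0,0,0,1,0,0,-0.4,0,0,0,1,0,0,-0.25,0,0,0,1,0,0,-0.11,0,0,0,1,0,0,0,0,0,0,1,0,0,0,0,0,0,1]
}}

```text
clock: 42.8
ee_pos: [0.5747, -0.1035, 0.0306]
ee_rot: [0.706, -0.037, 0.706, 0.037]
contact_force: [-0.5, -0.8, -0.2]
finger_gap: 0.314
```

```bash
python3 st.py
```

```text
t 42.8 tcp [ 574.7 -103.5   30.6] yaw 6.07 down [ 0.001  0.    -1.   ] F [-0.5 -0.8 -0.2] gap 29.5 q [-0.29  0.54  0.46  1.97 -0.35  0.71  0.49]
```

Lower the last bit, release, lift and then pull back toward the robot (−x, +y) so both cameras can see.

Call:
{"api": "servo_tool", "payload": {
  "targets": [0,0,-0.08,0,0,0,1,0,0,0,0,0,0,1,0,0,0,0,0,0,0.6,0,0,0,0,0,0,0.5,0,0,0,0,0,0,0.4,0,0,0,0,0,0,0.2,0,0,0,0,0,0,0,0,0,0,0,0,0,0,0,0,0.5,0,0,0,0,0,0,0.9,0,0,0,0,0,0,0.9,0,0,0,0,0,0,0.9,0,0,0,0,0,0,0.9,0,0,0,0,0,0,0.9,0,0,0,0]
}}

```text
clock: 44.55
ee_pos: [0.5744, -0.1036, 0.1548]
ee_rot: [0.706, -0.037, 0.706, 0.037]
contact_force: [0.5, 0.6, -0.3]
finger_gap: 0.998
```

Call:
{"api": "servo_tool", "payload": {
  "targets": [0,0.9,0.3,0,0,0,0,0,0.9,0.3,0,0,0,0,-0.1,0.9,0.3,0,0,0,0,-0.2,0.9,0.3,0,0,0,0,-0.2,0.9,0,0,0,0,0,-0.2,0.9,0,0,0,0,0,-0.2,0.9,0,0,0,0,0,-0.2,0.9,0,0,0,0,0,-0.2,0.9,0,0,0,0,0,-0.2,0.9,0,0,0,0,0,-0.2,0.9,0,0,0,0,0,-0.2,0.9,0,0,0,0,0,-0.2,0.9,0,0,0,0,0,-0.2,0.9,0,0,0,0,0,-0.2,0.9,0,0,0,0,0,0,0,0,0,0,0,0]
}}

```text
clock: 46.55
ee_pos: [0.5115, 0.2354, 0.1838]
ee_rot: [0.706, -0.038, 0.706, 0.038]
contact_force: [0.1, -0.1, 1.3]
finger_gap: 0.999
```

```bash
python3 st.py; python3 chk.py 6;python3 -c "
import cv2,numpy as np;t=cv2.imread('pics/scene_6.png');a=cv2.resize(t[180:270,130:330],None,fx=3,fy=3);t=cv2.imread('pics/top_6.png');b=cv2.resize(t[100:190,290:490],None,fx=3,fy=3);cv2.imwrite('pics/c7.png',np.vstack([a,b]))"
```

```text
t 46.55 tcp [511.5 235.4 183.8] yaw 6.2 down [ 0.     0.001 -1.   ] F [ 0.1 -0.1  1.3] gap 93.9 q [-0.91  0.28  0.44  1.9  -0.14  0.99 -0.3 ]
top bay 105 top z 82.9 x,y -0.1 105.4 136
top bay 35 top z 105.7 x,y 0.3 35.9 236
top bay -35 top z 65.1 x,y -0.3 -35.6 299
top bay -105 top z 93.4 x,y 0.6 -104.3 313
scene bay 105 top z 81.3 x,y 2.1 106.0 205
scene bay 35 top z 104.0 x,y 0.4 35.6 400
scene bay -35 top z 62.8 x,y 1.0 -35.0 413
scene bay -105 top z 92.2 x,y 2.0 -104.9 498
```

View pics/c7.png

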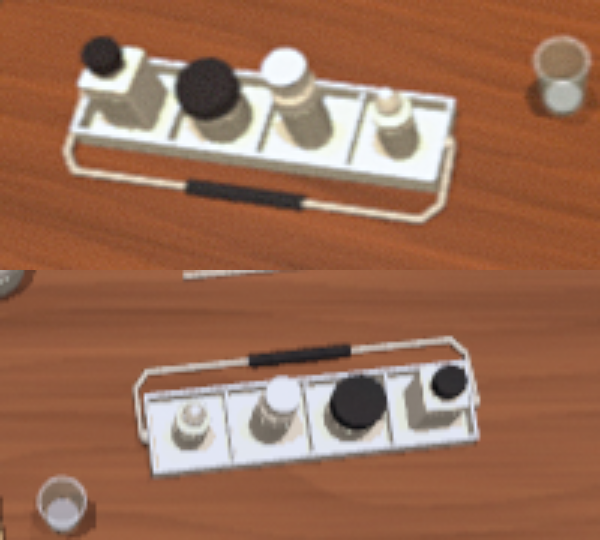

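All four stand upright and centred, in the order dropper, tall, jar, square from the robot's left. The beaker is untouched and the arm is clear.

```bash
python3 -c "
from rig import env
print(env.job_done())"
```

```text
the job is handed in; nothing more can be done
None
```

I moved all four bottles from the storage stand into the caddy, keeping their order from the robot's left: dropper, tall, jar, square. The job was handed in at about 46.6 s on the robot's clock. The hand-in gives no verdict.

- **Placement:** in the last pictures from both cameras, each bottle was within about 2 mm of its bay's centre along and across the row.
- **Standing on the floor:** all four looked upright. Their tops read 81–83, 104–106, 63–65 and 92–93 mm, which fits bottles standing on the bay floors.
- **Clear of everything:** the gripper was open and away from the caddy, and the beaker looked undisturbed.

No check failed. The two cameras disagreed by about 3 mm in world position, so I averaged them for picking and placing. The final positions were measured against each camera's own fit of the caddy. Two mid-job readings were a few millimetres off (square 8.7 mm, jar 4.9 mm across) because the gripper was partly hiding the bottles. The later clear views did not show those offsets.

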